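# Tighten the thumbscrew of the copper pipe clamp

### The arm

A 6-joint arm with a two-finger parallel gripper is mounted at the origin on the work surface. World frame = base frame: x ahead of the robot, y to its left, z up, the work surface at z = 0. Lengths are in m, angles in rad, forces in N, time in s.
With the tool pointing down it reaches from about 0.375 to 0.9 m from the base axis. Payload 3.1 kg.
Tool frame: the origin (TCP) lies midway between the tips of the shut fingers; the grasp point (between the pads) lies 19 mm behind it; x points along the fingers, z is the direction in which the jaws open and shut, and the axes are right-handed (so a half turn about x gives the same grasp; the last joint's range is limited). The gripper opens to 85 mm and grips with 20 to 120 N. Pads are 22 mm wide; open, the fingers measure 114 mm over their backs; the gripper's body (76 mm by 85 mm) begins 54 mm behind the grasp point. The pads swing forward as they close: fully open they stand 13 mm farther back than shut.
Start: joints at [-1.522, 0.527, 1.433, -0, 1.181, -0.178], TCP at [0.141, -0.609, 0.231] pointing down, gripper open.
Joint ranges: [-3.08, 3.08], [-0.75, 2.2], [0.22, 2.44], [-1.43, 4.57], [0, 2.65], [-2.85, 2.85]. Speed limits (rad/s): [2.79, 2.79, 3.14, 3.14, 3.14, 3.14].

### API

Orientations are given as a unit quaternion [x, y, z, w].
In Python, from station import status, snapshot, camera_params, ticket gives the robot as it stands.
- The arm moves only by the tool arm_command, never from a script. Its argument "series" is a list that holds one entry, the list of rows, each a list of 4 numbers: the shift along the tool's x, y, z in mm, then the turn about the tool's x in rad. A call has 1 to 10 rows; each row shifts and turns the commanded pose from where the row before left it, along the tool's axes as they then stand; what a row does not reach is not made up. A row lasts 1/10 s, in which the tool goes at most 50 mm and 8.59 degrees, less where a joint would pass 70% of its speed; a pose out of reach is approached as far as the arm can. A call is refused whole if a number of a shift passes 50 or a number of a turn 0.15, either way. A call with a gripper value outside its range is refused whole. "jaw" is the opening in per cent of the stroke, from 0 (shut) to 100 (fully open), set as the call begins (left out, the last holds). The fingers move at their own pace and stop on an object; "force" is the grip in N (left out, the last holds). Time passes only in rows, so rows that do not move let the fingers close. It gives the time, the measured TCP pose, the force and the opening at its end, in the units of the state.
- status.sense(): the state, without advancing time (a new reading comes with each control period).
- snapshot(name): name is "scene" or "side" or "wrist"; returns the picture (420x560x3 uint8, red, green, blue); there is no depth.
- camera_params(name): a dict with "fovy" (degrees; the focal length in pixels is half the picture's height over the tangent of half this angle, whatever the lens; pixels are square), "cx", "cy" (the principal point, pixels), "extrinsics" (4x4, takes a point from camera to world coordinates); the wrist camera has in their place "mount" (4x4, takes a point from camera to tool coordinates, whose origin is the TCP and whose axes are the tool frame's). Camera axes: x right, y down, z forward; pixel columns grow to the right and rows downward; lengths in m; the calibration is good to about 2 mm. A picture is of the moment at which its call begins: read the wrist's pose just before it. camera_params takes no time and is no camera call.
- ticket.sign_off(): hands the job in, once; it reports no verdict.
The state is a dict: "t": time; "q": joint angles; "qd": joint speeds; "tau": joint torques, N m; "tcp_pos": TCP position; "tool_rot": TCP orientation; "force": force on the tool from outside, world axes, zero at the start; "ft_torque": the same for the moment, N m; "finger_gap": opening from 0.0 (shut) to 1.0 (fully open).
Only numpy, scipy, OpenCV 4.12 (cv2) and the standard library are available. Lean on these libraries where they do the work, as an engineer would, in place of code of your own. Each camera call takes 0.05 s, during which the arm holds its last target. There are 200 camera calls.

### The job

Tighten the clamp that holds the copper pipe: turn its knurled thumbscrew clockwise (seen from above) until it seats and the resistance rises, which is when the white line on its knob meets the white line on the red bridge. Stop there and let go: forcing it further would twist the whole clamp round and tear its rubber mount. Leave the thumbscrew of the other clamp, with the grey pipe, as it is.

Things in the scene. Friction and masses are not known exactly. Their poses are not given: they have to be found in the camera images.
- copper_screw (a joint): Turn (rad), within its clamp, of the copper pipe clamp's thumbscrew, growing clockwise seen from above. It starts between -1.15 and -0.55 and runs with a drag of 0.1 N m. At 0 it seats firmly on the pipe (the white lines on knob and bridge meet) and stops there. It neither rises nor sinks, and stays where it is left.
- copper_knob (a point): Grip point on that screw's upright axis, 146 mm above the table. Round black knurled knob, 38 mm across, from 132 to 158 mm above the table, white line on top from centre to rim; grip it across from above at any yaw. Below it, an 18 mm gap with a thin stem, then the red bridge. Site y points along the knob's line, z up; turns with the knob.
- grey_mark (a point): Outer, rim end of the white line on top of the other clamp's knob, 18 mm from that screw's axis, 158.5 mm above the table. That clamp is just like the copper one but holds a grey metal pipe; its thumbscrew also starts loose and is not to be turned.
- copper_mount (a joint): Twist (rad) of the whole copper pipe clamp on its rubber mount, clockwise seen from above; 0 when relaxed. Springy, 1.5 N m per rad: about 0.05 while the screw runs, growing once it has seated; it springs back on letting go. Plate 104 x 112 mm on a round foot 140 mm across, fixed; red bridge 104 x 34 mm, top at 114 mm; under and across it the pipe, 28 mm thick, 240 mm long.

How it is judged:
At the end, for the whole second after the job is handed in: The copper clamp's thumbscrew is seated, its white line no more than 10 degrees (0.17 rad) short of the bridge's line; its rubber mount is relaxed (twist below 0.2 rad either way); the mark on the other clamp's knob is within 6 mm of its start (value of joint copper_screw above -0.17 rad and value of joint copper_mount between -0.2 and 0.2 rad and distance of grey_mark from where it was at the start of the episode below 0.006 m); the robot touches nothing.
It fails at once if the copper pipe's clamp is twisted more than 23 degrees (0.4 rad) on its rubber mount (value of joint copper_mount above 0.4 rad or value of joint copper_mount below -0.4 rad).
It fails at once if the other clamp's thumbscrew is turned (its mark more than 6 mm from its start) (distance of grey_mark from where it was at the start of the episode above 0.006 m).
It also fails if it takes over 32 s, if anything falls off the work surface, if the arm or the gripper's body presses on something with over 40 N, if the wrist force passes 120 N, or if a joint passes its speed limit or range.

## Working session

There is one attempt and no reset: what is moved stays moved. The work goes in short steps, Python scripts to look and compute and a tool call to move; the robot and the scene stay as the last step left them, time stands still between calls to the robot, and variables do not carry over. Pictures are saved under pics/ and viewed, about 8 in all and at most 12, crops included, and the job is handed in when it is done.

Besides the shell and the picture viewer there is one more tool, called after "Request:" by a JSON object that holds its "fn" and its "kwargs". arm_command: Moves the arm, as the interface text tells. Its arguments: {"type":"object","properties":{"series":{"type":"array"},"jaw":{"type":"number"},"force":{"type":"number"}},"required":["series"]}

```bash
mkdir -p pics; python3 - <<'E'
from station import status, snapshot, camera_params
import cv2, numpy as np
s=status.sense(); print(s)
for n in ("scene","wrist"):
    im=snapshot(n); cv2.imwrite(f"pics/{n}0.png",im[:,:,::-1]); p=camera_params(n); print(n,p)
print(camera_params("side"))
E
```

```text
{'t': 0.0, 'q': array([-1.52151138e+00,  5.28463655e-01,  1.43393977e+00, -1.01999742e-05,
        1.18141524e+00, -1.78497997e-01]), 'qd': array([ 0.00106634, -0.00061119, -0.00036108, -0.00053804, -0.00115091,
       -0.00094841]), 'tau': array([-8.87959095e-05, -4.42352629e+01, -1.78026223e+01, -3.99508299e-04,
        8.49931355e-03,  1.63200781e-05]), 'tcp_pos': array([ 0.14112647, -0.6080972 ,  0.23032327]), 'tool_rot': array([ 0.4405257 ,  0.55410582, -0.43934757,  0.55306199]), 'force': array([-0.13502616, -0.47531997, -0.28831395]), 'ft_torque': array([ 0.00245545, -0.05530298, -0.00275186]), 'finger_gap': 0.9960311127244839}
scene {'fovy': 55.81352421375239, 'cx': 282.8078965699793, 'cy': 209.86263486950182, 'extrinsics': array([[ 0.09733732,  0.57806446, -0.81016476,  1.1356918 ],
       [ 0.99524871, -0.058447  ,  0.07787145, -0.06619956],
       [-0.00233698, -0.81389522, -0.58100697,  0.55792934],
       [ 0.        ,  0.        ,  0.        ,  1.        ]])}
wrist {'fovy': 61.35481614125108, 'cx': 281.74565579947136, 'cy': 216.09509323970616, 'mount': array([[ 8.61002818e-04, -3.11301453e-01,  9.50310825e-01,
        -1.42728734e-01],
       [-3.74886255e-04, -9.50311211e-01, -3.11301240e-01,
         8.02964704e-02],
       [ 9.99999559e-01, -8.82272215e-05, -9.34923267e-04,
        -1.23274048e-03],
       [ 0.00000000e+00,  0.00000000e+00,  0.00000000e+00,
         1.00000000e+00]])}
{'fovy': 53.3048980138433, 'cx': 288.919037382688, 'cy': 207.2735177882549, 'extrinsics': array([[-0.86958309, -0.25318856,  0.4239349 ,  0.23348736],
       [-0.49358489,  0.4211562 , -0.76092142,  0.52771256],
       [ 0.01411379, -0.87093227, -0.49120036,  0.45384508],
       [ 0.        ,  0.        ,  0.        ,  1.        ]])}
```

View pics/scene0.png

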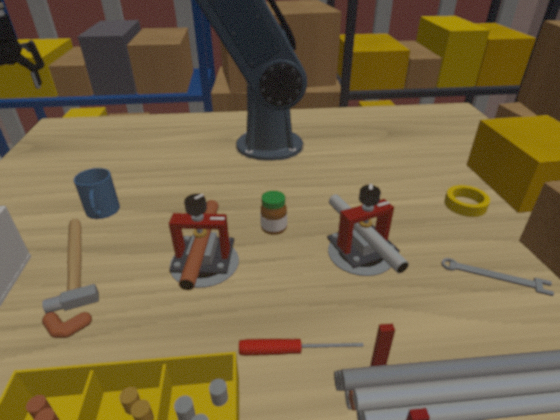

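View pics/wrist0.png

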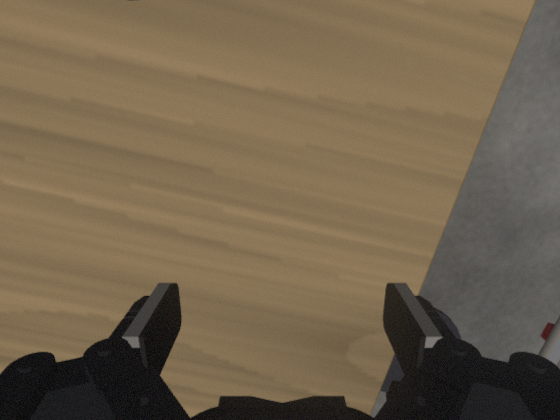

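The scene shows the copper clamp at the left (knob about (196,204)) and the grey one at the right (knob about (370,194)). The wrist view shows only the table. I'll locate the knobs across two views.

```bash
cat > h.py <<'E'
from station import status, snapshot, camera_params
import cv2, numpy as np
from scipy.spatial.transform import Rotation as R
def cam(n,s=None):
    p=camera_params(n); f=210/np.tan(np.radians(p["fovy"]/2))
    if n=="wrist":
        T=np.eye(4); T[:3,:3]=R.from_quat(s["tool_rot"]).as_matrix(); T[:3,3]=s["tcp_pos"]; E=T@p["mount"]
    else: E=p["extrinsics"]
    return f,p["cx"],p["cy"],E
def onz(c,u,v,z):
    f,cx,cy,E=c; d=E[:3,:3]@[(u-cx)/f,(v-cy)/f,1]; o=E[:3,3]
    return o+d*(z-o[2])/d[2]
def proj(c,P):
    f,cx,cy,E=c; q=E[:3,:3].T@(np.array(P)-E[:3,3]); return np.array([cx+f*q[0]/q[2],cy+f*q[1]/q[2]])
E
python3 - <<'E'
from h import *
im=cv2.imread("pics/scene0.png"); c=cam("scene")
cs=cam("side"); sd=snapshot("side")[:,:,::-1].copy(); cv2.imwrite("pics/side0.png",sd)
for u0,v0 in ((196,204),(370,195)):
    w=im[v0-22:v0+22,u0-22:u0+22]; m=(w.max(2)<60).astype(np.uint8)
    n,l,st,ce=cv2.connectedComponentsWithStats(m); i=1+st[1:,4].argmax()
    x,y,a,b=st[i,:4]; u,v=u0-22+x+a/2,v0-22+y+b/2
    P=onz(c,u,v,.145); print(st[i],u,v,P, "side px",proj(cs,P))
a=cv2.resize(im[170:300,150:420],None,fx=2.9,fy=2.9,interpolation=cv2.INTER_CUBIC)
cv2.imwrite("pics/crop.png",a)
E
```

```text
[ 11  13  21  21 300] 195.5 205.5 [ 0.53027663 -0.16780417  0.145     ] side px [330.85212398 155.88746429]
[ 12  13  20  20 288] 370.0 196.0 [0.53169902 0.15686793 0.145     ] side px [228.7057594  235.12360227]
```

View pics/side0.png

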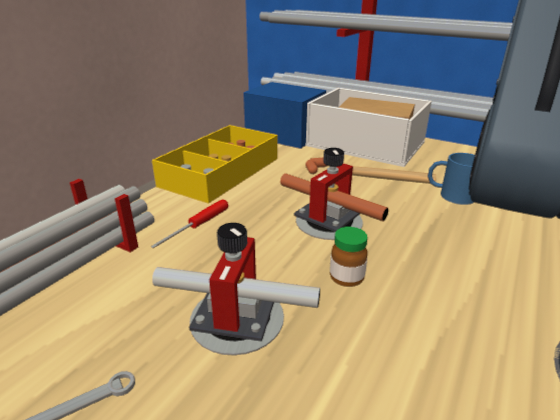

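The side view shows the copper knob at (333,157), against (331,156) predicted by the scene ray, so the position holds. Next is the hover move.

```bash
cat > mv.py <<'E'
from h import *; import sys
s=status.sense(); M=R.from_quat(s["tool_rot"]).as_matrix()
print(s["t"],s["tcp_pos"],s["q"].round(3)); print(M.round(4))
print("shift mm",(M.T@(np.array([float(a) for a in sys.argv[1:4]])-s["tcp_pos"])*1e3).round(1))
E
python3 mv.py .530 -.168 .26
```

```text
0.15 [ 0.14114574 -0.60826181  0.23053665] [-1.521  0.528  1.434 -0.     1.181 -0.179]
[[-1.000e-04  9.742e-01  2.259e-01]
 [ 1.700e-03  2.259e-01 -9.742e-01]
 [-1.000e+00  3.000e-04 -1.700e-03]]
shift mm [ -28.7  478.3 -341.1]
```

Request:
{"fn": "arm_command", "kwargs": {"series": [[[-3,36,-26,0],[-3,37,-26,0],[-3,37,-26,0],[-2,37,-26,0],[-2,37,-26,0],[-2,37,-26,0],[-2,37,-26,0],[-2,37,-26,0],[-2,37,-26,0],[-2,37,-27,0]]]}}

```text
t: 1.15
tcp_pos: [0.4426, -0.2697, 0.2543]
tool_rot: [0.44, 0.554, -0.44, 0.554]
force: [0.1, 0.4, 0.1]
finger_gap: 1.001
```

Request:
{"fn": "arm_command", "kwargs": {"series": [[[-2,37,-26,0],[-2,37,-26,0],[-1,36,-26,0],[0,0,-1,0],[0,0,0,0]]]}}

```text
t: 1.65
tcp_pos: [0.5311, -0.1683, 0.2589]
tool_rot: [0.439, 0.555, -0.439, 0.554]
force: [0.3, 0.5, -0.1]
finger_gap: 0.999
```

```bash
python3 mv.py .530 -.168 .124; python3 - <<'E'
from h import *
s=status.sense(); im=snapshot("wrist")[:,:,::-1].copy(); cv2.imwrite("pics/w1.png",im)
c=cam("wrist",s); print(proj(c,[.530,-.168,.158]), s["tcp_pos"])
E
```

```text
1.65 [ 0.53108228 -0.16831073  0.25892698] [-5.070e-01  4.040e-01  1.572e+00 -1.000e-03  1.167e+00  8.330e-01]
[[-1.100e-03  9.735e-01  2.286e-01]
 [ 0.000e+00  2.286e-01 -9.735e-01]
 [-1.000e+00 -1.000e-03 -3.000e-04]]
shift mm [134.9  -0.8  -0.5]
[283.05745492 217.87239444] [ 0.53108228 -0.16831073  0.25892698]
```

View pics/w1.png

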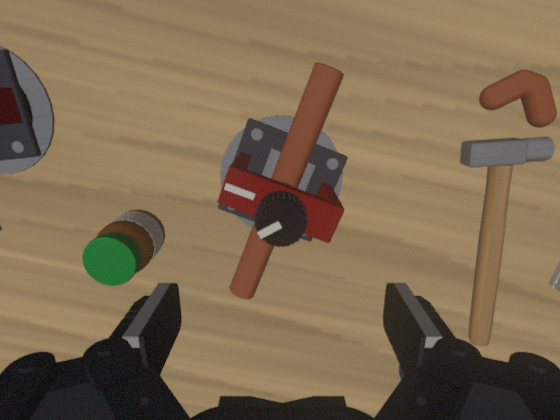

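The wrist view shows the copper clamp. The knob top is centred at about (281,218), its line runs to (260,236), and the bridge line runs (226,186)–(255,196).

```bash
cat > meas.py <<'E'
from h import *
def meas(s,im,guess=(.530,-.168)):
    c=cam("wrist",s); g=proj(c,[*guess,.158]); hsv=cv2.cvtColor(im,cv2.COLOR_BGR2HSV)
    yy,xx=np.mgrid[:420,:560]; d=np.hypot(xx-g[0],yy-g[1])
    m=((hsv[...,1]<70)&(hsv[...,2]>130)&(d<90)).astype(np.uint8)
    n,l,st,ce=cv2.connectedComponentsWithStats(m); out=[]
    for i in range(1,n):
        if st[i,4]<40: continue
        z=.158 if np.hypot(*(ce[i]-g))<30 else .114
        v,u=np.nonzero(l==i); P=np.array([onz(c,a,b,z)[:2] for a,b in zip(u,v)])
        vx,vy,x0,y0=cv2.fitLine(P.astype(np.float32),cv2.DIST_L2,0,1e-5,1e-5).ravel()
        t=(P-[x0,y0])@[vx,vy]
        a=np.array([x0,y0])+t.min()*np.array([vx,vy]);b=np.array([x0,y0])+t.max()*np.array([vx,vy])
        print("z",z,"px",ce[i].round(1),"area",st[i,4],"ends",a.round(4),b.round(4),"len",np.ptp(t).round(4),"ang",np.degrees(np.arctan2(vy,vx)).round(1))
E
python3 - <<'E'
from meas import *
s=status.sense(); im=cv2.imread("pics/w1.png"); meas(s,im)
c=cam("wrist",s)
# knob outline: dark blob
m=((im.max(2)<70)).astype(np.uint8); m[:170]=0;m[275:]=0;m[:,:240]=0;m[:,320:]=0
cv2.imwrite("pics/m.png",m*255)
m=cv2.morphologyEx(m,cv2.MORPH_CLOSE,np.ones((11,11)))
m=cv2.morphologyEx(m,cv2.MORPH_OPEN,np.ones((15,15)))
cs,_=cv2.findContours(m,0,1); k=max(cs,key=cv2.contourArea)
(u,v),r=cv2.minEnclosingCircle(k); print(u,v,r,onz(c,u,v,.152))
E
```

```text
z 0.114 px [239. 191.] area 230 ends [ 0.528  -0.1442] [ 0.5317 -0.1185] len 0.0259 ang 82.0
z 0.158 px [268.8 229.8] area 186 ends [ 0.512  -0.1543] [ 0.5243 -0.1676] len 0.018 ang -47.3
284.18084716796875 214.6914825439453 32.66475296020508 [ 0.53010495 -0.16967085  0.152     ]
```

```bash
python3 - <<'E'
from h import *
s=status.sense(); im=cv2.imread("pics/w1.png"); c=cam("wrist",s)
k=8; x0,y0=235,175; a=cv2.resize(im[y0:y0+75,x0:x0+95],None,fx=k,fy=k,interpolation=cv2.INTER_CUBIC); a=cv2.convertScaleAbs(a,alpha=1.8,beta=20)
t=np.linspace(0,2*np.pi,60)
for P,col in (((.5255,-.168),(0,255,0)),((.530,-.169),(255,128,0))):
    q=np.array([(proj(c,[P[0]+.019*np.cos(b),P[1]+.019*np.sin(b),.158])-[x0-.5,y0-.5])*k for b in t])
    cv2.polylines(a,[q.astype(np.int32)],True,col,1)
cv2.imwrite("pics/c1.png",a)
E
```

```text
(no output)
```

View pics/c1.png

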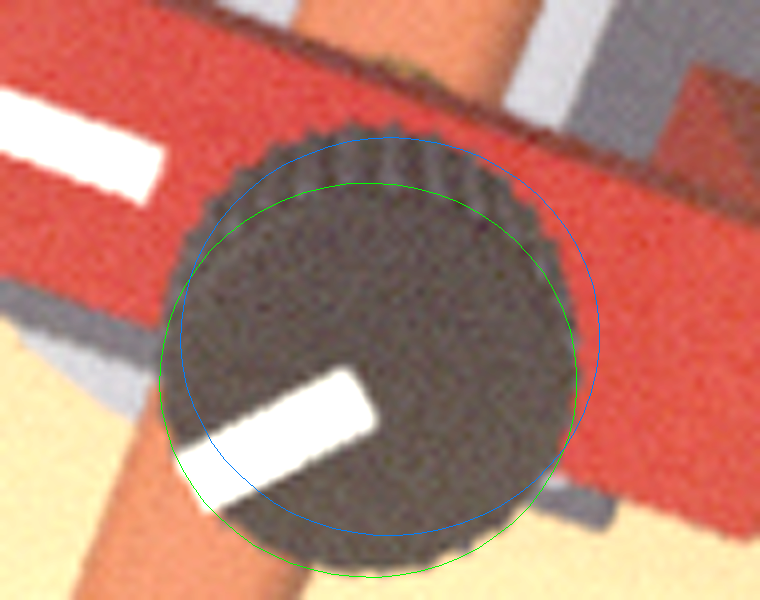

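The green circle, with the axis at (0.5255, -0.168), fits the knob's top rim. The knob line is at 132.7° and the bridge line at 82°, so the turn needed is about 0.885 rad clockwise. I'll descend and grip lightly.

Request:
{"fn": "arm_command", "kwargs": {"series": [[[20,-5,-2,0],[30,0,0,0],[35,0,0,0],[30,0,0,0],[20,0,0,0],[0,0,0,0]]]}}

```text
t: 2.3
tcp_pos: [0.5226, -0.1691, 0.1216]
tool_rot: [0.44, 0.556, -0.441, 0.55]
force: [-0.6, -0.0, 0.9]
finger_gap: 1.002
```

Request:
{"fn": "arm_command", "kwargs": {"series": [[[0,0,0,0],[0,0,0,0],[0,0,0,0],[0,0,0,0],[0,0,0,0],[0,0,0,0],[0,0,0,0],[0,0,0,0]]], "jaw": 0, "force": 20}}

```text
t: 3.1
tcp_pos: [0.5262, -0.1685, 0.1258]
tool_rot: [0.44, 0.553, -0.44, 0.554]
force: [-0.2, 0.9, 6.3]
finger_gap: 0.437
```

```bash
python3 mv.py .5255 -.168 .124; python3 -c "
from h import *
s=status.sense();print(s['force'],s['ft_torque'],s['finger_gap']*85)"
```

```text
3.1 [ 0.52620175 -0.16854236  0.1258094 ] [-0.512  0.578  1.712  0.     0.849  0.83 ]
[[ 1.700e-03  9.741e-01  2.261e-01]
 [-7.000e-04  2.261e-01 -9.741e-01]
 [-1.000e+00  1.500e-03  1.100e-03]]
shift mm [ 1.8 -0.6 -0.7]
[-0.18505618  0.92389899  6.25578643] [ 0.31251857  0.14676598 -0.03758236] 37.1294975652835
```

The knob is held at a 37 mm opening. I'll turn 0.7 rad and check the torque.

Request:
{"fn": "arm_command", "kwargs": {"series": [[[0,0,0,0.08],[0,0,0,0.08],[0,0,0,0.08],[0,0,0,0.08],[0,0,0,0.08],[0,0,0,0.08],[0,0,0,0.08],[0,0,0,0.08],[0,0,0,0.06],[0,0,0,0]]]}}

```text
t: 4.1
tcp_pos: [0.5262, -0.1691, 0.1258]
tool_rot: [0.603, 0.368, -0.603, 0.37]
force: [-1.5, 0.3, 7.3]
finger_gap: 0.442
```

```bash
python3 - <<'E'
from meas import *
s=status.sense(); im=snapshot("wrist")[:,:,::-1].copy(); cv2.imwrite("pics/w2.png",im)
print(s['t'],s['tcp_pos'],s['q'][5],s['force'],s['ft_torque'],s['finger_gap']*85)
M=R.from_quat(s["tool_rot"]).as_matrix(); print("jaw ang",np.degrees(np.arctan2(M[1,2],M[0,2])))
meas(s,im,(.5255,-.168))
E
```

```text
4.1 [ 0.52617039 -0.16905563  0.12584285] 1.5308288228390987 [-1.51693145  0.30330281  7.28118172] [-0.02806081  0.25668214  0.11038403] 37.57694225419639
jaw ang -117.04760006388854
z 0.114 px [218.6 318.7] area 58 ends [ 0.5148 -0.1274] [ 0.5214 -0.1277] len 0.0066 ang -2.8
z 0.114 px [345.  318.1] area 55 ends [ 0.4876 -0.1821] [ 0.491  -0.1877] len 0.0065 ang -58.6
z 0.158 px [259.4 343. ] area 691 ends [ 0.5242 -0.1483] [ 0.5249 -0.1666] len 0.0183 ang -88.1
```

View pics/w2.png

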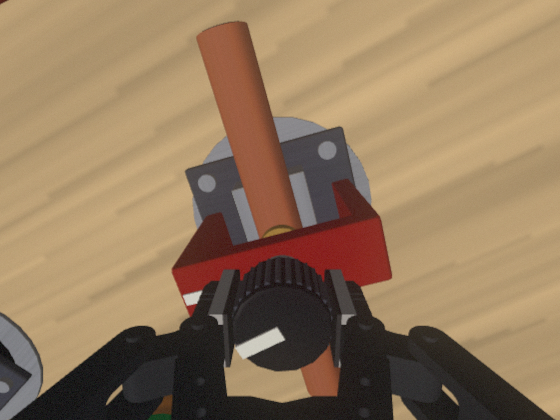

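The picture shows the knob held between the pads, with its line at 91.9° (it followed the 0.70 rad turn), and the torque about z is 0.11 N m, i.e. drag only. The bridge line should now be at about 78°, so about 0.24 rad remains. I'll turn 0.20 and then small steps, watching the torque.

Request:
{"fn": "arm_command", "kwargs": {"series": [[[0,0,0,0.07],[0,0,0,0.07],[0,0,0,0.06],[0,0,0,0]]]}}

```text
t: 4.55
tcp_pos: [0.5261, -0.1692, 0.1258]
tool_rot: [0.637, 0.306, -0.637, 0.308]
force: [-1.1, -0.8, 6.0]
finger_gap: 0.443
```

```bash
python3 -c "
from h import *
s=status.sense();print(s['t'],s['force'],s['ft_torque'],s['q'][5])"
```

```text
4.55 [-1.120369   -0.81440918  5.96347779] [-0.01586846  0.29801793  0.07525432] 1.7308389522049072
```

Request:
{"fn": "arm_command", "kwargs": {"series": [[[0,0,0,0.05],[0,0,0,0.04],[0,0,0,0],[0,0,0,0]]]}}

```text
t: 4.95
tcp_pos: [0.526, -0.1692, 0.1258]
tool_rot: [0.65, 0.278, -0.65, 0.28]
force: [-2.0, -0.4, 6.1]
finger_gap: 0.44
```

```bash
python3 - <<'E'
from meas import *
s=status.sense(); im=snapshot("wrist")[:,:,::-1].copy(); cv2.imwrite("pics/w3.png",im)
print(s['t'],s['tcp_pos'],s['q'][5],s['force'],s['ft_torque'],s['finger_gap']*85)
meas(s,im,(.5255,-.168))
E
```

```text
4.95 [ 0.52602626 -0.16919068  0.12581557] 1.8195518296856634 [-2.03353907 -0.39156832  6.11234966] [-0.0398391   0.27919494  0.19694444] 37.3596958471166
z 0.114 px [218.4 318.6] area 61 ends [ 0.5265 -0.1262] [ 0.5333 -0.1279] len 0.007 ang -14.0
z 0.114 px [345.  318.1] area 55 ends [ 0.4849 -0.1707] [ 0.4866 -0.177 ] len 0.0065 ang -75.1
z 0.158 px [259.5 343. ] area 691 ends [ 0.5251 -0.1664] [ 0.5297 -0.1485] len 0.0185 ang 75.6
```

The torque has risen to 0.20 N m, about twice the drag. That means a mount twist of about 0.13 rad, with the knob line at 75.6° against about 74.5° for the bridge, so it is seated. I'll let go and rise.

Request:
{"fn": "arm_command", "kwargs": {"series": [[[0,0,0,0],[0,0,0,0],[0,0,0,0],[0,0,0,0],[0,0,0,0],[0,0,0,0],[0,0,0,0]]], "jaw": 100}}

```text
t: 5.7
tcp_pos: [0.5257, -0.1686, 0.1242]
tool_rot: [-0.65, -0.278, 0.65, -0.278]
force: [0.5, 0.2, -0.1]
finger_gap: 0.999
```

Request:
{"fn": "arm_command", "kwargs": {"series": [[[-15,0,0,0],[-30,0,0,0],[-30,0,0,0],[-30,0,0,0],[-20,0,0,0],[0,0,0,0],[0,0,0,0],[0,0,0,0],[0,0,0,0]]]}}

```text
t: 6.6
tcp_pos: [0.5249, -0.1682, 0.2478]
tool_rot: [-0.649, -0.279, 0.651, -0.277]
force: [-0.6, -0.2, -0.1]
finger_gap: 1.0
```

```bash
python3 - <<'E'
from meas import *
s=status.sense(); im=snapshot("wrist")[:,:,::-1].copy(); cv2.imwrite("pics/w4.png",im)
print(s['t'],s['tcp_pos'],s['force'],s['finger_gap'])
meas(s,im,(.5255,-.168))
E
```

```text
6.6 [ 0.5248627  -0.16818553  0.24775529] [-0.55913529 -0.23177656 -0.10839624] 0.9999748455879797
z 0.114 px [243.3 228.5] area 193 ends [ 0.5294 -0.1404] [ 0.5325 -0.1171] len 0.0235 ang 82.5
z 0.158 px [270.4 227.7] area 202 ends [ 0.5254 -0.1663] [ 0.5279 -0.1485] len 0.018 ang 82.2
```

View pics/w4.png

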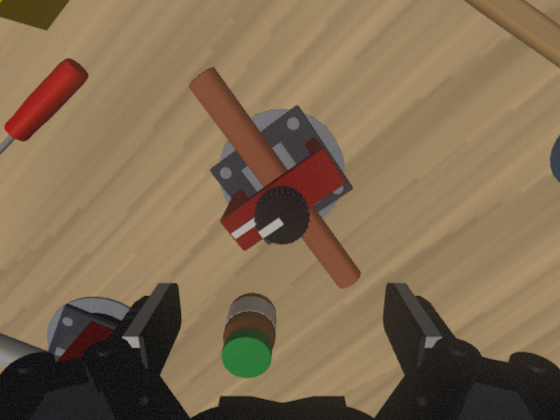

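The lines are aligned at 82.2° (knob, px (270,228)) and 82.5° (bridge, px (243,228)). The mount is back where it started, and the gripper is clear of everything.

```bash
python3 -c "
from station import ticket; print(ticket.sign_off())"
```

```text
the job is handed in; nothing more can be done
None
```

The copper clamp's thumbscrew is seated. I gripped the knob at 20 N, turned it clockwise by 0.99 rad in all, and let go when the torque rose from about 0.1 to 0.2 N m. I then raised the gripper clear and handed the job in at about 6.7 s.

- **Lines:** after release, the knob's line is at 82.2° and the bridge's at 82.5°, so they agree to well within the 10° allowed.
- **Rubber mount:** the bridge's line is within 0.5° of where it started, so the mount has relaxed. Judging by the torque, it twisted about 0.13 rad at most in the readings I took.
- **Grey clamp:** the arm never went near it, but I didn't measure its mark again at the end.
- **Corrected on the way:** the first knob position, from the scene camera, was about 5 mm off. I corrected it from the wrist view before gripping. No check failed after that.

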